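Index the punch wheel and fire the punch

ROBOT

A 6-joint arm with a two-finger parallel gripper is mounted at the origin on the work surface. World frame = base frame: x ahead of the robot, y to its left, z up, the work surface at z = 0. Lengths are in m, angles in degrees, forces in N, time in s.
With the tool pointing down it reaches from about 0.275 to 0.85 m from the base axis. Payload 19 kg.
Tool frame: the origin (TCP) lies between the finger pads; the fingertips stand 17 mm ahead of it and the grasp point (between the pads) lies 2 mm behind it; z points along the fingers, y is the direction in which the jaws open and shut (so a half turn about z gives the same grasp; the last joint's range is limited). The gripper opens to 85 mm and grips with 20 to 120 N. Pads are 22 mm wide; open, the fingers measure 114 mm over their backs; the gripper's body (76 mm by 85 mm) begins 54 mm behind the grasp point. The pads swing forward as they close: fully open they stand 13 mm farther back than shut.
Start: joints at [57.296, 8.623, 82.357, -0, 89.026, -7.678], TCP at [0.243, 0.521, 0.248] pointing down, gripper open.
Joint ranges: [-160.23, 160.23], [-39.13, 120.54], [6.94, 153.29], [-79.49, 259.48], [9.18, 160.14], [-161.06, 161.06]. Speed limits (degrees/s): [108.29, 108.29, 127.2, 172.46, 172.46, 172.46].

INTERFACE

Orientations are given as [roll, pitch, yaw] about the fixed x, y, z axes, in that order (R = Rz(yaw) Ry(pitch) Rx(roll)).
In Python, from rig import arm gives the robot as it stands.
- The arm moves only by the tool servo_tool, never from a script. Its argument "motion" is a list of rows, each an object with "xyz": the shift along the tool's x, y, z in cm, a list of three; "angular": the turn, a rotation vector about the tool's x, y, z in rad, a list of three; "jaw": the opening, from -1 (shut) to 1 (fully open), so that 0 is half open. In form: [{"xyz": [x, y, z], "angular": [rx, ry, rz], "jaw": jaw}, ...]. A call has 1 to 12 rows; each row is the pose to reach, as a shift and turn from the pose measured when the call began, along the tool's axes at that moment; what a row does not reach only later rows make up. A row lasts 1/10 s, in which the tool goes at most 50 mm and 8.59 degrees, less where a joint would pass 70% of its speed; a pose out of reach is approached as far as the arm can. A call with a gripper value outside its range is refused whole. The fingers move at their own pace and stop on an object; "force" is the grip in N (left out, the last holds). Time passes only in rows, so rows that repeat a pose let the fingers close. It gives the time, the measured TCP pose, the force and the opening at its end, in the units of the state.
- arm.sense(): the state, without advancing time (a new reading comes with each control period).
- arm.get_image(name): name is "side" or "top"; returns a dict with "image" (420x560x3 uint8, blue, green, red), "intrinsics" (3x3 intrinsics, pixels), "T" (4x4, takes a point from camera to world coordinates). Camera axes: x right, y down, z forward; pixel columns grow to the right and rows downward; lengths in m; the calibration is good to about 2 mm. A picture is of the moment at which its call begins. There is no depth.
- arm.close_job(): hands the job in, once; it reports no verdict.
The state is a dict: "time": time; "joint_positions": joint angles; "qvel": joint speeds; "joint_torque": joint torques, N m; "tool_pos": TCP position; "orientation": TCP orientation; "force": force on the tool from outside, world axes, zero at the start; "torque": the same for the moment, N m; "opening": opening from 0.0 (shut) to 1.0 (fully open).
Only numpy, scipy, OpenCV 4.12 (cv2) and the standard library are available. Lean on these libraries where they do the work, as an engineer would, in place of code of your own. Each camera call takes 0.05 s, during which the arm holds its last target. There are 200 camera calls.

TASK

Turn the punch's index wheel, by pushing its finger studs round, until the raised rib on the wheel points at the fixed pointer on the base, and leave it there. Then press the punch plunger on top of the bridge straight down until its hidden spring has snapped and it is at the bottom of its travel, without ramming it, and let it come back up. Do not press the plunger before the rib is at the pointer, and leave the other things on the bench where they are.

Things in the scene. Friction and masses are not known exactly. Their poses are not given: they have to be found in the camera images.
- unit: the punch, fixed to the bench: round grey base 250 mm across and 10 mm high; above it a flat aluminium wheel 180 mm across, 10 mm thick, on an upright axis; a cream plastic bridge over it. Origin: centre of the base's underside, under the axis. Its y axis runs along the bridge, its -x axis is the open side facing the robot
- axle (a point): centre of the index wheel, on its axis at the height of its flat top, 24 mm above the bench; axes as unit. The wheel turns without stop for over a full turn either way, stays where it is left, and takes about 2 to 3 N at a stud
- bridge (a point): middle of the bridge's top, 66 mm above the bench, on the wheel's axis. The bridge is a bar 24 mm wide, 12 mm thick (underside 54 mm up), on two columns 22 mm (along it) by 30 mm centred 107 mm either side. Wheel and studs pass under it, fingers do not: follow a stud within the open half on one side, then take another stud. Its middle 60 mm is a housing from 42 to 70 mm up
- wheel (a joint): turn of the wheel, rad, growing anticlockwise seen from above; at 0 the rib points along -x of axle (the pointer is usually elsewhere)
- mark (a point): outer end of the dark steel rib, 7 mm wide and standing 3 mm above the wheel's flat top, which runs radially from 27 to 89 mm from the axis and is the wheel's reference mark; the point is on the rib's top, 89 mm from the axis, 27 mm above the bench
- pointer_tip (a point): tip of the fixed pointer, a dark steel block 12 mm wide with its top 28 mm above the bench, clamped to the base just outside the wheel's rim, with a 4 mm thick needle pointing inwards at the axis; tip 94 mm from the axis, 30 mm above the bench. When the rib is exactly at the pointer, mark and pointer tip are 5 mm apart horizontally
- stud0 (a point): centre of the top of one of the four upright steel finger studs on the wheel, 14 mm across, rising 26 mm above the wheel's top to 50 mm above the bench, 65 mm from the axis; the rib lies half-way between two studs; seen from above this one stands 225 degrees anticlockwise from the rib
- stud1 (a point): centre of the top of one of the four upright steel finger studs on the wheel, 14 mm across, rising 26 mm above the wheel's top to 50 mm above the bench, 65 mm from the axis; the rib lies half-way between two studs; seen from above this one stands 315 degrees anticlockwise from the rib
- stud2 (a point): centre of the top of one of the four upright steel finger studs on the wheel, 14 mm across, rising 26 mm above the wheel's top to 50 mm above the bench, 65 mm from the axis; the rib lies half-way between two studs; seen from above this one stands 45 degrees anticlockwise from the rib
- stud3 (a point): centre of the top of one of the four upright steel finger studs on the wheel, 14 mm across, rising 26 mm above the wheel's top to 50 mm above the bench, 65 mm from the axis; the rib lies half-way between two studs; seen from above this one stands 135 degrees anticlockwise from the rib
- punch_top (a point): centre of the top of the punch plunger's round steel head, 30 mm across and 10 mm thick, over the wheel's axis on the middle of the bridge, 94 mm above the bench when up
- punch (a joint): how far the plunger is pressed, m: 0 up, 0.012 hard stop. The push it needs differs from case to case: it starts at some 3 to 8 N, climbs to a peak of about 10 to 16 N near 5 mm, then gives way (the snap, over when past 10 mm; the push is then some 3 to 8 N until the stop); it returns by itself
- spool: blue-painted metal spool lying flat, 76 mm across, 31 mm high; origin at the centre of its underside; a bystander
- loupe: nickel loupe standing upright, 48 mm across its foot, 40 mm high; origin at the centre of its underside; a bystander
- roller: grey rubber roller standing on end, 40 mm across, 50 mm high; origin at the centre of its underside; a bystander
- gauge_bar: short steel gauge bar 90 x 17 x 12 mm lying in a small spring clip whose two steel jaws rise 34 mm above the bench; origin at the centre of its underside; a bystander

How it is judged:
By the outcome, as a careful person would: the job done as asked, in the order asked, and still so for the second after the job is handed in, with the robot touching nothing.
It also fails if it takes over 64 s, if anything falls off the work surface, if the arm or the gripper's body presses on something with over 40 N, if the wrist force passes 120 N, or if a joint passes its speed limit or range.

## Working session

There is one attempt and no reset: what is moved stays moved. The work goes in short steps, Python scripts to look and compute and a tool call to move; the robot and the scene stay as the last step left them, time stands still between calls to the robot, and variables do not carry over. Pictures are saved under pics/ and viewed, about 8 in all and at most 12, crops included, and the job is handed in when it is done.

Besides the shell and the picture viewer there is one more tool, called after ">>>" as name(argument=value, ...) on one line, values as JSON. servo_tool: Moves the arm, as the interface text tells. Its arguments: {"type":"object","properties":{"motion":{"type":"array","items":{"type":"object","properties":{"xyz":{"type":"array","items":{"type":"number"}},"angular":{"type":"array","items":{"type":"number"}},"jaw":{"type":"number"}}}},"force":{"type":"number"}},"required":["motion"]}

```bash
ls; mkdir -p pics
python3 - <<'E'
from rig import arm
import cv2
for n in("top","side"):
    d=arm.get_image(n); cv2.imwrite(f"pics/{n}0.png",d["image"]); print(n,d["intrinsics"].round(1).tolist(),d["T"].round(4).tolist())
print(arm.sense())
E
```

```text
pics
top [[512.1, 0.0, 271.3], [0.0, 512.1, 210.9], [0.0, 0.0, 1.0]] [[-0.0038, -0.9806, 0.1961, 0.3116], [-0.9995, -0.0023, -0.0304, 0.0093], [0.0303, -0.1962, -0.9801, 1.2187], [0.0, 0.0, 0.0, 1.0]]
side [[433.4, 0.0, 287.0], [0.0, 433.4, 208.3], [0.0, 0.0, 1.0]] [[0.8781, -0.2591, 0.4022, 0.1664], [-0.4783, -0.4583, 0.7491, -0.7225], [-0.0098, -0.8502, -0.5263, 0.5861], [0.0, 0.0, 0.0, 1.0]]
{'time': 0.1, 'joint_positions': array([ 5.72967449e+01,  8.64839170e+00,  8.23888078e+01, -3.16511873e-04,
        8.90278404e+01, -7.67953637e+00]), 'qvel': array([ 0.00185682, -0.01010734, -0.12440122,  0.01661778, -0.05176425,
        0.10752166]), 'joint_torque': array([ 5.54580416e-03, -7.14371896e+01, -5.71793711e+01, -9.26445045e-05,
        7.14810492e-03,  1.02848626e-04]), 'tool_pos': array([0.24314274, 0.52082967, 0.24773737]), 'orientation': array([-1.79935501e+02, -8.37780725e-03,  1.54976282e+02]), 'force': array([ 0.67296644,  0.10744408, -0.18171505]), 'torque': array([-0.01109986, -0.02170309, -0.0094643 ]), 'opening': 1.0038651363876665}
```

View pics/top0.png

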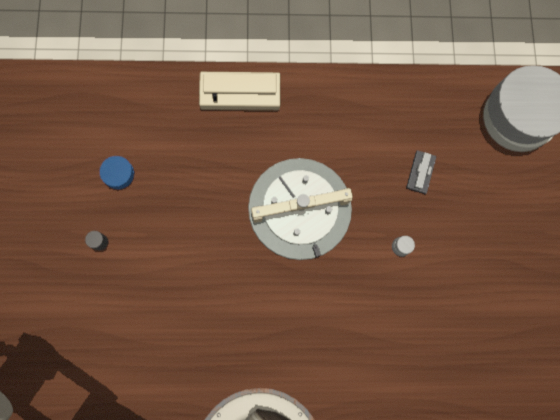

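View pics/side0.png

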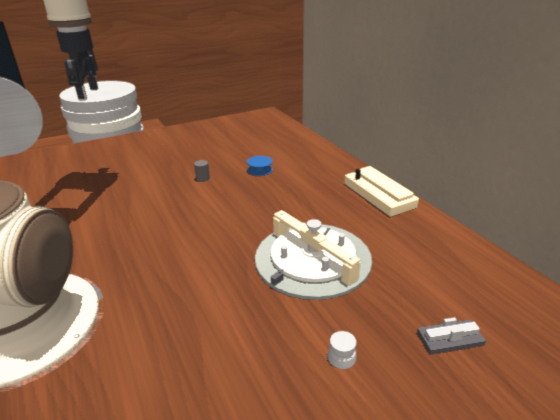

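Top view: unit at about (300,208), rib near (287,187), pointer block near (317,251). I'll rectify it at rib height.

```bash
cat > h.py <<'E'
import numpy as np, cv2
from rig import arm
def back(d,px,z):
    px=np.atleast_2d(px); r=np.c_[px,np.ones(len(px))]@np.linalg.inv(d["intrinsics"]).T@d["T"][:3,:3].T
    o=d["T"][:3,3]; return o+r*((z-o[2])/r[:,2])[:,None]
def proj(d,P):
    q=(np.atleast_2d(P)-d["T"][:3,3])@d["T"][:3,:3]; q=q@d["intrinsics"].T; return q[:,:2]/q[:,2:]
def rect(d,cx,cy,z,half=.14,s=2000):
    # image up = +x world, left = +y
    n=int(2*half*s); c=np.float32([[0,0],[n,0],[n,n],[0,n]])
    W=[[cx+half-v/s,cy+half-u/s,z] for u,v in c]
    H=cv2.getPerspectiveTransform(proj(d,W).astype(np.float32),c)
    return cv2.warpPerspective(d["image"],H,(n,n),flags=cv2.INTER_CUBIC)
E
python3 - <<'E'
from h import *
d=arm.get_image("top")
for n,p,z in [("base",(300,208),.01),("punch",(303,201),.094),("s",(306,179),.05),("s",(275,201),.05),("s",(329,210),.05),("s",(297,232),.05),("rib",(281,178),.027),("ptr",(315,243),.03),("loupe",(404,245),.04),("gauge",(422,172),.02)]:
    print(n,back(d,p,z).round(4))
c=back(d,(300,208),.01)[0]; print(c)
cv2.imwrite("pics/r1.png",rect(d,c[0],c[1],.027))
E
```

```text
base [[ 0.5608 -0.0976  0.01  ]]
punch [[ 0.5596 -0.0972  0.094 ]]
s [[ 0.6225 -0.1093  0.05  ]]
s [[ 0.5691 -0.0358  0.05  ]]
s [[ 0.5479 -0.162   0.05  ]]
s [[ 0.4958 -0.0863  0.05  ]]
rib [[ 0.6309 -0.0514  0.027 ]]
ptr [[ 0.4729 -0.1299  0.03  ]]
loupe [[ 0.4669 -0.3372  0.04  ]]
gauge [[ 0.6494 -0.3974  0.02  ]]
[ 0.56076085 -0.0976436   0.01      ]
```

View pics/r1.png

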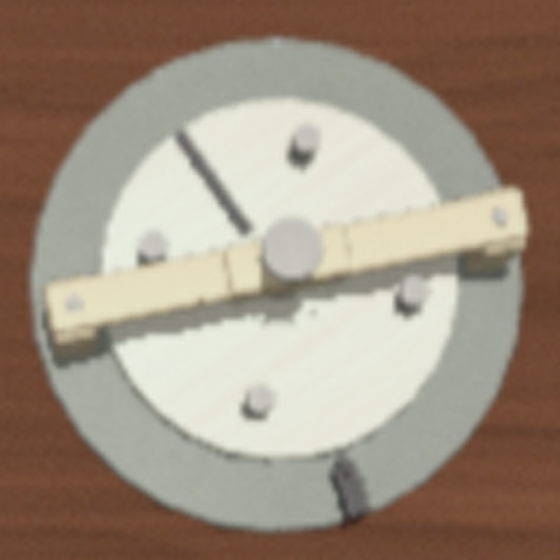

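```bash
cat >> h.py <<'E'
from scipy.spatial.transform import Rotation as Ro
C=np.array([.559,-.098])
def rows(P):  # P: list of (x,y,z,yaw)
    s=arm.sense(); R0=Ro.from_euler("xyz",s["orientation"],degrees=True)
    print("t",round(s["time"],2),s["tool_pos"].round(4),s["orientation"].round(1),s["force"].round(1),round(s["opening"],2))
    for x,y,z,w in P:
        v=R0.inv().apply(np.array([x,y,z])-s["tool_pos"])*100
        a=(R0.inv()*Ro.from_euler("xyz",[180,0,w],degrees=True)).as_rotvec()
        print(v.round(2).tolist(),a.round(3).tolist())
def pusher(th,gap,z=.053,r=.065): # pose with finger face gap m behind stud at world angle th
    a=np.radians(th);u=np.array([np.cos(a),np.sin(a)]);t=np.array([-u[1],u[0]])
    p=C+r*u-(.018+gap)*t; return (*p,z,th-90)
E
python3 - <<'E'
from h import *
p=pusher(169,.01); print(p)
rows([(*p[:2],.2,p[3]),p])
E
```

```text
(np.float64(0.5005368849464451), np.float64(-0.05811185416399), 0.053, 79)
t 0.15 [0.2432 0.5209 0.2478] [-179.9   -0.   155. ] [-0.4  0.6  0.5] 1.0
[-47.81, -41.57, 4.81] [-0.001, 0.0, 1.326]
[-47.82, -41.55, 19.51] [-0.001, 0.0, 1.326]
```

>>> servo_tool(motion=[{"xyz":[-47.8,-41.6,4.8],"angular":[0,0,1.326],"jaw":-1},{"xyz":[-47.8,-41.6,4.8],"angular":[0,0,1.326],"jaw":-1},{"xyz":[-47.8,-41.6,4.8],"angular":[0,0,1.326],"jaw":-1},{"xyz":[-47.8,-41.6,4.8],"angular":[0,0,1.326],"jaw":-1},{"xyz":[-47.8,-41.6,4.8],"angular":[0,0,1.326],"jaw":-1},{"xyz":[-47.8,-41.6,4.8],"angular":[0,0,1.326],"jaw":-1},{"xyz":[-47.8,-41.6,4.8],"angular":[0,0,1.326],"jaw":-1},{"xyz":[-47.8,-41.6,4.8],"angular":[0,0,1.326],"jaw":-1},{"xyz":[-47.8,-41.6,4.8],"angular":[0,0,1.326],"jaw":-1},{"xyz":[-47.8,-41.6,4.8],"angular":[0,0,1.326],"jaw":-1},{"xyz":[-47.8,-41.6,4.8],"angular":[0,0,1.326],"jaw":-1},{"xyz":[-47.8,-41.6,4.8],"angular":[0,0,1.326],"jaw":-1}])

```text
time: 1.35
tool_pos: [0.4862, -0.0281, 0.2027]
orientation: [-180.0, 0.0, 79.0]
force: [1.5, 0.9, 0.4]
opening: -0.003
```

>>> servo_tool(motion=[{"xyz":[0,0,0],"angular":[0,0,0],"jaw":-1}])

```text
time: 1.45
tool_pos: [0.4873, -0.0325, 0.2017]
orientation: [-179.9, 0.1, 78.7]
force: [-0.6, 0.2, 0.1]
opening: 0.004
```

Run:
```python
from h import *
p=pusher(169,.01)
rows([(*p[:2],.2,p[3]),(*p[:2],.1,p[3]),p])
d=arm.get_image("side"); c=proj(d,[.559,-.098,.05])[0].astype(int);print(c)
im=d["image"][c[1]-120:c[1]+80,c[0]-130:c[0]+130]
cv2.imwrite("pics/s1.png",cv2.resize(im,None,fx=3,fy=3,interpolation=cv2.INTER_CUBIC))
```

```text
t 1.45 [ 0.4873 -0.0325  0.2017] [-1.799e+02  1.000e-01  7.870e+01] [-0.6  0.2  0.1] 0.0
[-2.25, 1.8, 0.17] [-0.001, 0.002, -0.005]
[-2.23, 1.81, 10.17] [-0.001, 0.002, -0.005]
[-2.22, 1.82, 14.87] [-0.001, 0.002, -0.005]
[311 240]
```

>>> servo_tool(motion=[{"xyz":[-2.25,1.8,0.2],"angular":[0,0,0],"jaw":-1},{"xyz":[-2.25,1.8,2],"angular":[0,0,0],"jaw":-1},{"xyz":[-2.25,1.8,5],"angular":[0,0,0],"jaw":-1},{"xyz":[-2.25,1.8,8],"angular":[0,0,0],"jaw":-1},{"xyz":[-2.25,1.8,11],"angular":[0,0,0],"jaw":-1},{"xyz":[-2.25,1.8,13],"angular":[0,0,0],"jaw":-1},{"xyz":[-2.25,1.8,14],"angular":[0,0,0],"jaw":-1},{"xyz":[-2.25,1.8,14.6],"angular":[0,0,0],"jaw":-1},{"xyz":[-2.25,1.8,14.9],"angular":[0,0,0],"jaw":-1},{"xyz":[-2.25,1.8,14.9],"angular":[0,0,0],"jaw":-1}])

```text
time: 2.5
tool_pos: [0.4999, -0.0562, 0.0534]
orientation: [-180.0, 0.1, 78.8]
force: [0.8, 0.7, 0.2]
opening: 0.004
```

Run:
```python
from h import *
rows([pusher(t,0 if t>170 else .005) for t in np.linspace(169,250,18)[:]])
d=arm.get_image("top"); cv2.imwrite("pics/r2.png",rect(d,.559,-.098,.04))
```

```text
t 2.5 [ 0.4999 -0.0562  0.0534] [-1.80e+02  1.00e-01  7.88e+01] [0.8 0.7 0.2] 0.0
[-0.68, 0.11, 0.04] [-0.001, 0.001, -0.004]
[-1.72, -0.02, 0.04] [-0.001, 0.001, -0.087]
[-2.28, -0.09, 0.04] [-0.001, 0.001, -0.17]
[-2.84, -0.13, 0.04] [-0.001, 0.001, -0.254]
[-3.4, -0.11, 0.04] [-0.001, 0.001, -0.337]
[-3.96, -0.05, 0.04] [-0.001, 0.001, -0.42]
[-4.51, 0.05, 0.04] [-0.001, 0.001, -0.503]
[-5.05, 0.21, 0.04] [-0.001, 0.001, -0.586]
[-5.57, 0.4, 0.05] [-0.001, 0.001, -0.669]
[-6.08, 0.64, 0.05] [-0.001, 0.001, -0.753]
[-6.57, 0.92, 0.05] [-0.001, 0.001, -0.836]
[-7.03, 1.24, 0.05] [-0.001, 0.001, -0.919]
[-7.46, 1.6, 0.05] [-0.001, 0.001, -1.002]
[-7.86, 1.99, 0.05] [-0.001, 0.0, -1.085]
[-8.23, 2.41, 0.05] [-0.001, 0.0, -1.168]
[-8.56, 2.87, 0.05] [-0.001, 0.0, -1.251]
[-8.85, 3.35, 0.05] [-0.001, 0.0, -1.335]
[-9.1, 3.85, 0.05] [-0.001, 0.0, -1.418]
```

View pics/r2.png

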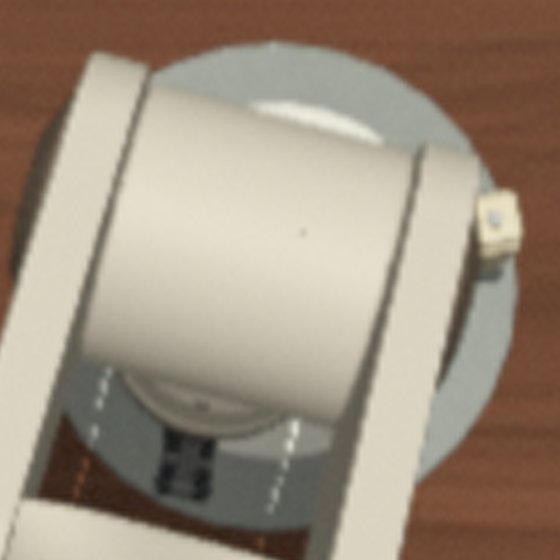

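The arm blocks the top view here, so I'll only look after backing off. Pushing now, watching the force.

>>> servo_tool(motion=[{"xyz":[-0.7,0.1,0],"angular":[0,0,0],"jaw":-1},{"xyz":[-1.2,0.05,0],"angular":[0,0,-0.04],"jaw":-1},{"xyz":[-1.72,0,0],"angular":[0,0,-0.087],"jaw":-1},{"xyz":[-2.28,-0.09,0],"angular":[0,0,-0.17],"jaw":-1},{"xyz":[-2.84,-0.13,0],"angular":[0,0,-0.254],"jaw":-1},{"xyz":[-3.4,-0.11,0],"angular":[0,0,-0.337],"jaw":-1},{"xyz":[-3.96,-0.05,0],"angular":[0,0,-0.42],"jaw":-1},{"xyz":[-4.51,0.05,0],"angular":[0,0,-0.503],"jaw":-1},{"xyz":[-5.05,0.21,0],"angular":[0,0,-0.586],"jaw":-1},{"xyz":[-5.57,0.4,0],"angular":[0,0,-0.669],"jaw":-1}])

```text
time: 3.55
tool_pos: [0.4932, -0.1123, 0.0543]
orientation: [-180.0, 0.1, 117.3]
force: [-0.3, 2.1, 1.6]
opening: -0.003
```

Run:
```python
from h import *
rows([pusher(t,0) for t in np.linspace(210,250,10)])
```

```text
t 3.55 [ 0.4932 -0.1123  0.0543] [-1.800e+02  1.000e-01  1.173e+02] [-0.3  2.1  1.6] -0.0
[-0.26, -0.08, 0.13] [-0.0, 0.001, -0.048]
[-0.77, -0.17, 0.13] [-0.0, 0.001, -0.125]
[-1.29, -0.23, 0.13] [-0.0, 0.001, -0.203]
[-1.81, -0.24, 0.13] [-0.0, 0.001, -0.28]
[-2.33, -0.22, 0.13] [-0.0, 0.001, -0.358]
[-2.85, -0.15, 0.13] [-0.0, 0.001, -0.435]
[-3.37, -0.05, 0.13] [-0.0, 0.001, -0.513]
[-3.87, 0.1, 0.13] [-0.001, 0.001, -0.591]
[-4.36, 0.28, 0.14] [-0.001, 0.001, -0.668]
[-4.83, 0.5, 0.14] [-0.001, 0.001, -0.746]
```

>>> servo_tool(motion=[{"xyz":[-0.77,-0.17,0],"angular":[0,0,-0.125],"jaw":-1},{"xyz":[-1.29,-0.23,0],"angular":[0,0,-0.203],"jaw":-1},{"xyz":[-1.81,-0.24,0],"angular":[0,0,-0.28],"jaw":-1},{"xyz":[-2.33,-0.22,0],"angular":[0,0,-0.358],"jaw":-1},{"xyz":[-2.85,-0.15,0],"angular":[0,0,-0.435],"jaw":-1},{"xyz":[-3.37,-0.05,0],"angular":[0,0,-0.513],"jaw":-1},{"xyz":[-3.87,0.1,0],"angular":[0,0,-0.591],"jaw":-1},{"xyz":[-4.36,0.28,0],"angular":[0,0,-0.668],"jaw":-1},{"xyz":[-4.83,0.5,0],"angular":[0,0,-0.746],"jaw":-1},{"xyz":[-4.83,0.5,0],"angular":[0,0,-0.746],"jaw":-1},{"xyz":[-4.36,0.28,0],"angular":[0,0,-0.746],"jaw":-1},{"xyz":[-4.0,0.1,0],"angular":[0,0,-0.746],"jaw":-1}])

```text
time: 4.75
tool_pos: [0.512, -0.1471, 0.0545]
orientation: [-180.0, 0.0, 159.9]
force: [-0.7, -0.2, -0.4]
opening: -0.0
```

Run:
```python
from h import *
s=arm.sense()["tool_pos"]
p=pusher(159,.012)
rows([(*s[:2],.11,150),(*p[:2],.13,p[3]),(*p[:2],.053,p[3])])
d=arm.get_image("side"); c=(311,240)
im=d["image"][c[1]-120:c[1]+80,c[0]-130:c[0]+130]
cv2.imwrite("pics/s2.png",cv2.resize(im,None,fx=3,fy=3,interpolation=cv2.INTER_CUBIC))
```

```text
t 4.75 [ 0.512  -0.1471  0.0545] [-180.     0.   159.9] [-0.7 -0.2 -0.4] -0.0
[-0.0, -0.0, -5.55] [-0.001, 0.001, 0.173]
[3.72, 9.33, -7.56] [-0.0, 0.001, 1.587]
[3.72, 9.33, 0.14] [-0.0, 0.001, 1.587]
```

View pics/s2.png

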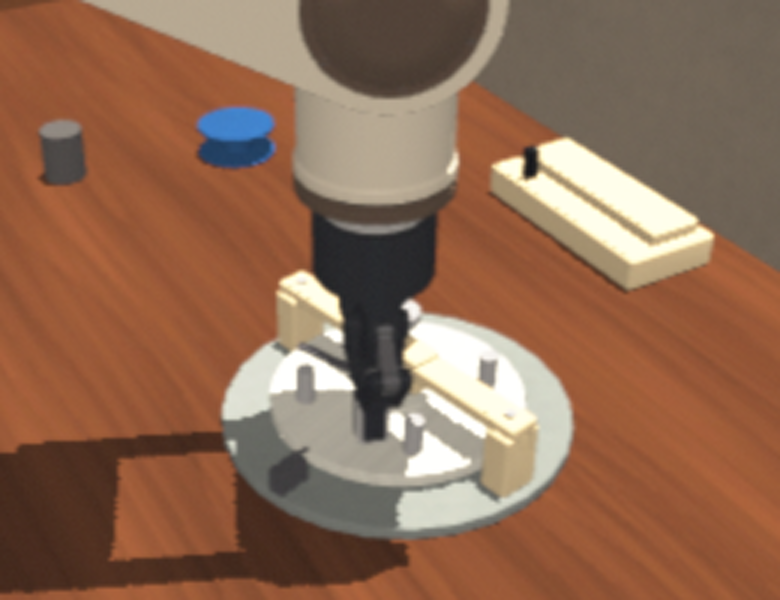

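Fingers behind the pushed stud, now front right at crop (413,433). The next stud stands front left at (305,385), with the rib under the bridge on the left. Going over to take that stud.

>>> servo_tool(motion=[{"xyz":[0.2,0,-4],"angular":[0,0,0],"jaw":-1},{"xyz":[0.2,0,-7.5],"angular":[0,0,0.1],"jaw":-1},{"xyz":[3.7,9.3,-7.5],"angular":[0,0,1.587],"jaw":-1},{"xyz":[3.7,9.3,-7.5],"angular":[0,0,1.587],"jaw":-1},{"xyz":[3.7,9.3,-7.5],"angular":[0,0,1.587],"jaw":-1},{"xyz":[3.7,9.3,-7.5],"angular":[0,0,1.587],"jaw":-1},{"xyz":[3.7,9.3,-7.5],"angular":[0,0,1.587],"jaw":-1},{"xyz":[3.7,9.3,-7.5],"angular":[0,0,1.587],"jaw":-1},{"xyz":[3.7,9.3,-7.5],"angular":[0,0,1.587],"jaw":-1},{"xyz":[3.7,9.3,-7.5],"angular":[0,0,1.587],"jaw":-1},{"xyz":[3.7,9.3,-7.5],"angular":[0,0,1.587],"jaw":-1},{"xyz":[3.7,9.3,-7.5],"angular":[0,0,1.587],"jaw":-1}])

```text
time: 6.0
tool_pos: [0.5084, -0.0464, 0.1295]
orientation: [180.0, 0.0, 70.0]
force: [0.3, 0.2, 0.8]
opening: -0.0
```

Run:
```python
from h import *
p=pusher(159,.012)
rows([(*p[:2],.13,p[3]),(*p[:2],.053,p[3])])
```

```text
t 6.0 [ 0.5084 -0.0464  0.1295] [180.   0.  70.] [0.3 0.2 0.8] -0.0
[-0.01, 0.07, -0.05] [0.001, 0.001, 0.018]
[-0.0, 0.06, 7.65] [0.001, 0.001, 0.018]
```

>>> servo_tool(motion=[{"xyz":[0,0,2],"angular":[0,0,0],"jaw":-1},{"xyz":[0,0,4],"angular":[0,0,0],"jaw":-1},{"xyz":[0,0,6],"angular":[0,0,0],"jaw":-1},{"xyz":[0,0,7],"angular":[0,0,0],"jaw":-1},{"xyz":[0,0,7.6],"angular":[0,0,0],"jaw":-1},{"xyz":[0,0,7.6],"angular":[0,0,0],"jaw":-1}])

```text
time: 6.6
tool_pos: [0.5083, -0.0464, 0.0534]
orientation: [180.0, 0.0, 70.0]
force: [0.3, -0.4, 0.8]
opening: -0.001
```

Run:
```python
from h import *
rows([pusher(159,.006)]+[pusher(t,0) for t in np.linspace(160,202,10)])
```

```text
t 6.6 [ 0.5083 -0.0464  0.0534] [180.   0.  70.] [ 0.3 -0.4  0.8] -0.0
[-0.6, 0.07, 0.04] [0.0, 0.001, 0.018]
[-1.32, 0.02, 0.04] [0.0, 0.001, 0.001]
[-1.85, -0.1, 0.04] [0.0, 0.001, -0.081]
[-2.4, -0.18, 0.04] [0.0, 0.001, -0.162]
[-2.94, -0.22, 0.04] [0.0, 0.001, -0.244]
[-3.49, -0.21, 0.04] [-0.0, 0.001, -0.325]
[-4.04, -0.16, 0.04] [-0.0, 0.001, -0.407]
[-4.58, -0.06, 0.04] [-0.0, 0.001, -0.488]
[-5.11, 0.08, 0.04] [-0.0, 0.001, -0.57]
[-5.63, 0.26, 0.04] [-0.0, 0.001, -0.651]
[-6.13, 0.49, 0.04] [-0.0, 0.001, -0.732]
```

>>> servo_tool(motion=[{"xyz":[-0.6,0.05,0],"angular":[0,0,0],"jaw":-1},{"xyz":[-1.32,0.02,0],"angular":[0,0,0],"jaw":-1},{"xyz":[-1.85,-0.1,0],"angular":[0,0,-0.081],"jaw":-1},{"xyz":[-2.4,-0.18,0],"angular":[0,0,-0.162],"jaw":-1},{"xyz":[-2.94,-0.22,0],"angular":[0,0,-0.244],"jaw":-1},{"xyz":[-3.49,-0.21,0],"angular":[0,0,-0.325],"jaw":-1},{"xyz":[-4.04,-0.16,0],"angular":[0,0,-0.407],"jaw":-1},{"xyz":[-4.58,-0.06,0],"angular":[0,0,-0.488],"jaw":-1},{"xyz":[-5.11,0.08,0],"angular":[0,0,-0.57],"jaw":-1},{"xyz":[-5.63,0.26,0],"angular":[0,0,-0.651],"jaw":-1},{"xyz":[-6.13,0.49,0],"angular":[0,0,-0.732],"jaw":-1}])

```text
time: 7.7
tool_pos: [0.492, -0.1063, 0.0541]
orientation: [180.0, 0.1, 112.1]
force: [-0.3, 3.1, 0.4]
opening: 0.005
```

Run:
```python
from h import *
rows([pusher(t,0) for t in np.linspace(206,232,7)])
```

```text
t 7.7 [ 0.492  -0.1063  0.0541] [1.800e+02 1.000e-01 1.121e+02] [-0.3  3.1  0.4] 0.0
[-0.39, -0.09, 0.11] [0.0, 0.001, -0.067]
[-0.9, -0.17, 0.11] [0.0, 0.001, -0.143]
[-1.4, -0.22, 0.11] [0.0, 0.001, -0.219]
[-1.91, -0.22, 0.11] [0.0, 0.001, -0.294]
[-2.42, -0.19, 0.11] [0.0, 0.001, -0.37]
[-2.93, -0.12, 0.11] [0.0, 0.001, -0.445]
[-3.43, -0.01, 0.11] [0.0, 0.001, -0.521]
```

>>> servo_tool(motion=[{"xyz":[-0.39,-0.09,0],"angular":[0,0,-0.067],"jaw":-1},{"xyz":[-0.9,-0.17,0],"angular":[0,0,-0.143],"jaw":-1},{"xyz":[-1.4,-0.22,0],"angular":[0,0,-0.219],"jaw":-1},{"xyz":[-1.91,-0.22,0],"angular":[0,0,-0.294],"jaw":-1},{"xyz":[-2.42,-0.19,0],"angular":[0,0,-0.37],"jaw":-1},{"xyz":[-2.93,-0.12,0],"angular":[0,0,-0.445],"jaw":-1},{"xyz":[-3.43,-0.01,0],"angular":[0,0,-0.521],"jaw":-1},{"xyz":[-3.43,-0.01,0],"angular":[0,0,-0.521],"jaw":-1},{"xyz":[-2.9,-0.1,0],"angular":[0,0,-0.521],"jaw":-1},{"xyz":[-2.5,-0.2,0],"angular":[0,0,-0.521],"jaw":-1},{"xyz":[-2.3,-0.2,-3],"angular":[0,0,-0.521],"jaw":-1},{"xyz":[-2.3,-0.2,-8],"angular":[0,0,-0.521],"jaw":-1}])

```text
time: 8.9
tool_pos: [0.4969, -0.1271, 0.1327]
orientation: [-179.9, -0.2, 141.9]
force: [1.1, -1.2, 0.9]
opening: 0.005
```

Run:
```python
from h import *
rows([(.42,.25,.2,142)])
```

```text
t 8.9 [ 0.4969 -0.1271  0.1327] [-179.9   -0.2  141.9] [ 1.1 -1.2  0.9] 0.01
[29.34, 24.94, -6.65] [-0.001, -0.004, -0.001]
```

>>> servo_tool(motion=[{"xyz":[29.3,25,-6.6],"angular":[0,0,0],"jaw":-1},{"xyz":[29.3,25,-6.6],"angular":[0,0,0],"jaw":-1},{"xyz":[29.3,25,-6.6],"angular":[0,0,0],"jaw":-1},{"xyz":[29.3,25,-6.6],"angular":[0,0,0],"jaw":-1},{"xyz":[29.3,25,-6.6],"angular":[0,0,0],"jaw":-1},{"xyz":[29.3,25,-6.6],"angular":[0,0,0],"jaw":-1},{"xyz":[29.3,25,-6.6],"angular":[0,0,0],"jaw":-1},{"xyz":[29.3,25,-6.6],"angular":[0,0,0],"jaw":-1},{"xyz":[29.3,25,-6.6],"angular":[0,0,0],"jaw":-1},{"xyz":[29.3,25,-6.6],"angular":[0,0,0],"jaw":-1}])

```text
time: 9.9
tool_pos: [0.4199, 0.251, 0.1995]
orientation: [-179.9, -0.2, 142.0]
force: [-0.3, -0.2, -0.3]
opening: 0.001
```

Run:
```python
from h import *
d=arm.get_image("top"); np.savez("t3.npz",**d)
cv2.imwrite("pics/r3.png",rect(d,.53,-.11,.027,half=.075,s=4600))
```

```text
(no output)
```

View pics/r3.png

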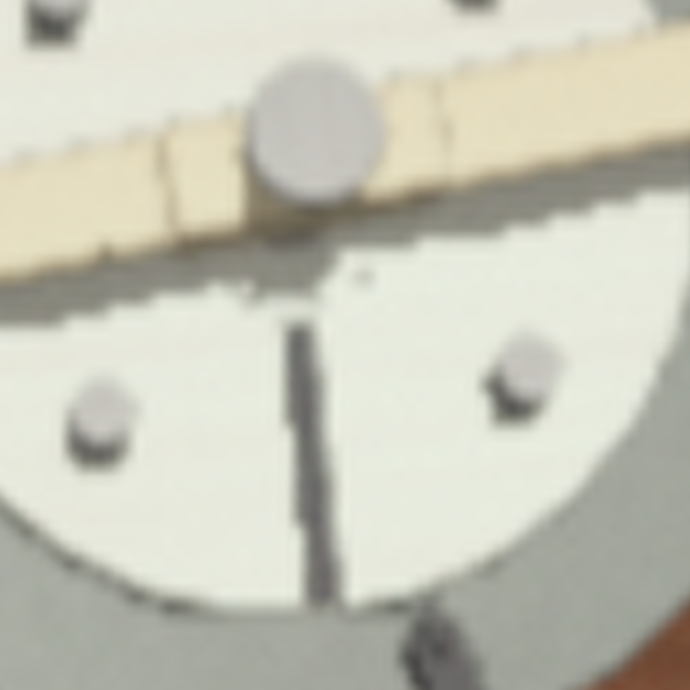

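Rib centre line runs from (300,325) to (323,605), i.e. about 184.7°. The needle tip is near (427,605), about 199°. About 14° more is needed, so I'll push the same stud from 230° to about 242°, then check.

Run:
```python
from h import *
p=pusher(228,.012)
rows([(*p[:2],.13,p[3])])
```

```text
t 9.95 [0.4202 0.2501 0.1994] [-179.9   -0.2  141.9] [-0.4 -0.4 -0.6] 0.0
[-28.97, -25.12, 6.86] [-0.002, -0.004, 0.069]
```

>>> servo_tool(motion=[{"xyz":[-29,-25.1,6],"angular":[0,0,0.069],"jaw":-1},{"xyz":[-29,-25.1,6],"angular":[0,0,0.069],"jaw":-1},{"xyz":[-29,-25.1,6],"angular":[0,0,0.069],"jaw":-1},{"xyz":[-29,-25.1,6],"angular":[0,0,0.069],"jaw":-1},{"xyz":[-29,-25.1,6],"angular":[0,0,0.069],"jaw":-1},{"xyz":[-29,-25.1,6],"angular":[0,0,0.069],"jaw":-1},{"xyz":[-29,-25.1,6],"angular":[0,0,0.069],"jaw":-1},{"xyz":[-29,-25.1,6],"angular":[0,0,0.069],"jaw":-1},{"xyz":[-29,-25.1,6],"angular":[0,0,0.069],"jaw":-1},{"xyz":[-29,-25.1,6],"angular":[0,0,0.069],"jaw":-1},{"xyz":[-29,-25.1,6.5],"angular":[0,0,0.069],"jaw":-1}])

```text
time: 11.05
tool_pos: [0.4934, -0.1263, 0.134]
orientation: [-179.9, -0.2, 137.9]
force: [0.1, 0.3, 0.3]
opening: 0.0
```

Run:
```python
from h import *
p=pusher(228,.012)
rows([p,pusher(228,.006)]+[pusher(t,0) for t in np.linspace(230,243.5,6)])
```

```text
t 11.05 [ 0.4934 -0.1263  0.134 ] [-179.9   -0.2  137.9] [0.1 0.3 0.3] 0.0
[-0.01, 0.0, 8.1] [-0.002, -0.003, -0.001]
[-0.61, 0.0, 8.1] [-0.002, -0.003, -0.001]
[-1.44, -0.05, 8.1] [-0.001, -0.003, -0.036]
[-1.75, -0.12, 8.1] [-0.001, -0.003, -0.083]
[-2.06, -0.17, 8.1] [-0.001, -0.003, -0.13]
[-2.38, -0.21, 8.1] [-0.001, -0.003, -0.177]
[-2.69, -0.23, 8.1] [-0.001, -0.003, -0.224]
[-3.01, -0.24, 8.1] [-0.001, -0.003, -0.271]
```

>>> servo_tool(motion=[{"xyz":[0,0,4],"angular":[0,0,0],"jaw":-1},{"xyz":[0,0,7],"angular":[0,0,0],"jaw":-1},{"xyz":[0,0,8.1],"angular":[0,0,0],"jaw":-1},{"xyz":[-0.6,0,8.1],"angular":[0,0,0],"jaw":-1},{"xyz":[-1.2,0,8.1],"angular":[0,0,0],"jaw":-1},{"xyz":[-1.44,-0.05,8.1],"angular":[0,0,-0.036],"jaw":-1},{"xyz":[-1.75,-0.12,8.1],"angular":[0,0,-0.083],"jaw":-1},{"xyz":[-2.06,-0.17,8.1],"angular":[0,0,-0.13],"jaw":-1},{"xyz":[-2.38,-0.21,8.1],"angular":[0,0,-0.177],"jaw":-1},{"xyz":[-2.69,-0.23,8.1],"angular":[0,0,-0.224],"jaw":-1},{"xyz":[-3.01,-0.24,8.1],"angular":[0,0,-0.271],"jaw":-1},{"xyz":[-3.01,-0.24,8.1],"angular":[0,0,-0.271],"jaw":-1}])

```text
time: 12.25
tool_pos: [0.515, -0.1488, 0.0545]
orientation: [-180.0, -0.1, 153.5]
force: [0.4, 1.3, 0.9]
opening: 0.002
```

>>> servo_tool(motion=[{"xyz":[0.5,0,0],"angular":[0,0,0],"jaw":-1},{"xyz":[1,0,-1],"angular":[0,0,0],"jaw":-1},{"xyz":[1.2,0,-4],"angular":[0,0,0],"jaw":-1},{"xyz":[1.2,0,-8],"angular":[0,0,0],"jaw":-1}])

```text
time: 12.65
tool_pos: [0.5031, -0.1428, 0.1353]
orientation: [-180.0, -0.2, 153.5]
force: [0.1, -0.6, 0.3]
opening: 0.003
```

Run:
```python
from h import *
rows([(.42,.25,.2,150)])
```

```text
t 12.65 [ 0.5031 -0.1428  0.1353] [-180.    -0.2  153.5] [ 0.1 -0.6  0.3] 0.0
[25.0, 31.43, -6.41] [-0.001, -0.003, 0.061]
```

>>> servo_tool(motion=[{"xyz":[25,31.4,-6.4],"angular":[0,0,0],"jaw":-1},{"xyz":[25,31.4,-6.4],"angular":[0,0,0],"jaw":-1},{"xyz":[25,31.4,-6.4],"angular":[0,0,0],"jaw":-1},{"xyz":[25,31.4,-6.4],"angular":[0,0,0],"jaw":-1},{"xyz":[25,31.4,-6.4],"angular":[0,0,0],"jaw":-1},{"xyz":[25,31.4,-6.4],"angular":[0,0,0],"jaw":-1},{"xyz":[25,31.4,-6.4],"angular":[0,0,0],"jaw":-1},{"xyz":[25,31.4,-6.4],"angular":[0,0,0],"jaw":-1},{"xyz":[25,31.4,-6.4],"angular":[0,0,0],"jaw":-1},{"xyz":[25,31.4,-6.4],"angular":[0,0,0],"jaw":-1}])

```text
time: 13.65
tool_pos: [0.4192, 0.2508, 0.2008]
orientation: [180.0, -0.1, 153.6]
force: [0.0, -1.2, -0.5]
opening: 0.004
```

Run:
```python
from h import *
d=arm.get_image("top"); np.savez("t4.npz",**d)
e=arm.get_image("side"); np.savez("s4.npz",**e)
a=rect(d,.495,-.11,.028,half=.0475,s=6000)
b=rect(e,.495,-.11,.028,half=.0475,s=6000)
for w in(a,b): cv2.circle(w,(0,0),1,0)
cv2.imwrite("pics/r4.png",cv2.resize(np.hstack([a,b]),(800,400)))
```

```text
(no output)
```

View pics/r4.png

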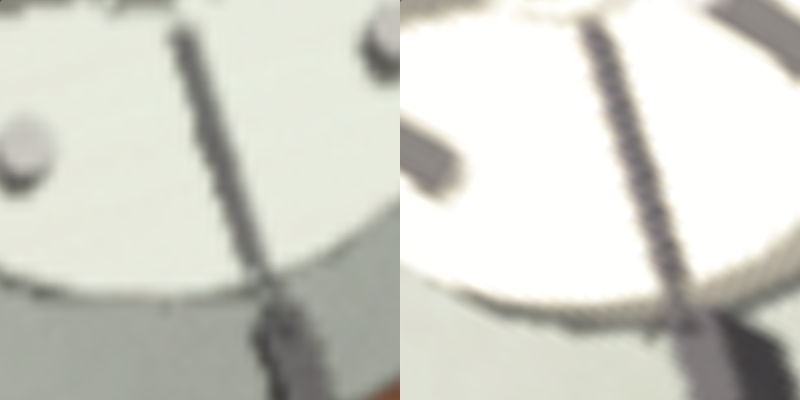

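```bash
cat > pol.py <<'E'
from h import *
def center(d):
    b=rect(d,.559,-.098,.01,half=.16,s=2000); sat=cv2.cvtColor(b,cv2.COLOR_BGR2HSV)[...,1]
    m=(sat<90).astype(np.uint8); m=cv2.morphologyEx(m,cv2.MORPH_OPEN,np.ones((5,5)))
    c=max(cv2.findContours(m,0,1)[0],key=cv2.contourArea); h=cv2.convexHull(c)[:,0].astype(float)
    from scipy.optimize import least_squares
    r=least_squares(lambda p:np.hypot(h[:,0]-p[0],h[:,1]-p[1])-p[2],[320,320,250],loss="soft_l1")
    u,v,R=r.x; return np.array([.559+.16-v/2000,-.098+.16-u/2000]),R/2
def polar(d,C,z,r,a0,a1,n):
    A=np.radians(np.linspace(a0,a1,n)); 
    P=np.array([[[C[0]+q*np.cos(a),C[1]+q*np.sin(a),z] for a in A] for q in r])
    m=proj(d,P.reshape(-1,3)).reshape(len(r),n,2).astype(np.float32)
    g=cv2.cvtColor(d["image"],cv2.COLOR_BGR2GRAY)
    return cv2.remap(g,m[...,0],m[...,1],cv2.INTER_CUBIC)
E
python3 - <<'E'
from pol import *
for f in("t4","s4"):
    d=dict(np.load(f+".npz")); c,R=center(d); print(f,c.round(4),R)
    r=np.arange(.034,.126,.004)
    a=np.linspace(180,220,161)
    for nm,z,r in(("rib",.027,np.arange(.034,.089,.006)),("needle",.03,np.arange(.092,.1,.002)),("blk",.028,np.arange(.1,.124,.004))):
        I=polar(d,c,z,r,180,220,161).astype(float); o=[]
        for q,row in zip(r,I):
            bg=np.percentile(row,80); lo=row.min(); w=row<(bg+lo)/2; o.append((round(q*1000),round(a[w].min(),1),round(a[w].max(),1),int(lo),int(bg)))
        print(nm,o)
E
```

```text
t4 [ 0.562 -0.097] 126.15041865495283
rib [(34, np.float64(192.2), np.float64(202.5), 106, 232), (40, np.float64(193.2), np.float64(202.0), 111, 232), (46, np.float64(193.8), np.float64(201.5), 109, 233), (52, np.float64(193.0), np.float64(200.8), 108, 232), (58, np.float64(193.8), np.float64(200.5), 106, 232), (64, np.float64(194.8), np.float64(200.2), 107, 232), (70, np.float64(195.0), np.float64(200.0), 108, 232), (76, np.float64(195.2), np.float64(199.8), 111, 232), (82, np.float64(195.2), np.float64(199.5), 112, 232), (88, np.float64(195.5), np.float64(199.8), 134, 218)]
needle [(92, np.float64(193.5), np.float64(200.0), 109, 163), (94, np.float64(194.0), np.float64(200.5), 119, 164), (96, np.float64(196.0), np.float64(200.2), 113, 165), (98, np.float64(195.8), np.float64(200.5), 94, 165), (100, np.float64(195.0), np.float64(201.2), 90, 165)]
blk [(100, np.float64(195.0), np.float64(201.5), 90, 165), (104, np.float64(194.0), np.float64(201.2), 77, 164), (108, np.float64(194.2), np.float64(201.5), 74, 164), (112, np.float64(195.0), np.float64(201.5), 79, 164), (116, np.float64(19
[... 579 characters left out ...]
4(193.2), np.float64(198.0), 116, 255), (88, np.float64(193.8), np.float64(198.2), 129, 246)]
needle [(92, np.float64(180.2), np.float64(199.5), 128, 218), (94, np.float64(180.0), np.float64(198.5), 119, 182), (96, np.float64(180.5), np.float64(199.0), 117, 172), (98, np.float64(191.0), np.float64(202.0), 108, 167), (100, np.float64(191.8), np.float64(219.5), 94, 206)]
blk [(100, np.float64(193.8), np.float64(220.0), 76, 215), (104, np.float64(194.5), np.float64(204.5), 63, 218), (108, np.float64(194.8), np.float64(206.0), 63, 218), (112, np.float64(195.2), np.float64(206.8), 62, 218), (116, np.float64(194.8), np.float64(206.5), 64, 217), (120, np.float64(195.5), np.float64(206.5), 62, 216)]
```

Base-centre fit is good in the top view. There the rib edges give about 197.2° and the pointer block's clean edge about 198.3°; the side view puts the gap at about 1.6°. I'll nudge about +1.3° more.

Run:
```python
from h import *
p=pusher(242,.012)
rows([(*p[:2],.13,p[3])])
print(pusher(243.5,0))
```

```text
t 13.75 [0.4198 0.2489 0.2001] [-180.    -0.2  153.5] [ 0.9 -0.9  1.1] 0.0
[-24.81, -31.23, 6.97] [-0.001, -0.003, 0.025]
(np.float64(0.513888323639026), np.float64(-0.1481391728681551), 0.053, 153.5)
```

>>> servo_tool(motion=[{"xyz":[-24.8,-31.2,6.4],"angular":[0,0,0.025],"jaw":-1},{"xyz":[-24.8,-31.2,6.4],"angular":[0,0,0.025],"jaw":-1},{"xyz":[-24.8,-31.2,6.4],"angular":[0,0,0.025],"jaw":-1},{"xyz":[-24.8,-31.2,6.4],"angular":[0,0,0.025],"jaw":-1},{"xyz":[-24.8,-31.2,6.4],"angular":[0,0,0.025],"jaw":-1},{"xyz":[-24.8,-31.2,6.4],"angular":[0,0,0.025],"jaw":-1},{"xyz":[-24.8,-31.2,6.4],"angular":[0,0,0.025],"jaw":-1},{"xyz":[-24.8,-31.2,6.4],"angular":[0,0,0.025],"jaw":-1},{"xyz":[-24.8,-31.2,6.4],"angular":[0,0,0.025],"jaw":-1},{"xyz":[-24.8,-31.2,6.4],"angular":[0,0,0.025],"jaw":-1},{"xyz":[-24.8,-31.2,6.6],"angular":[0,0,0.025],"jaw":-1}])

```text
time: 14.85
tool_pos: [0.5015, -0.1412, 0.1339]
orientation: [-180.0, -0.2, 151.9]
force: [0.6, -0.9, -0.4]
opening: -0.001
```

Run:
```python
from h import *
p=pusher(242,.012)
rows([p,pusher(242,.006),pusher(243,0),pusher(244.9,0)])
```

```text
t 14.85 [ 0.5015 -0.1412  0.1339] [-180.    -0.2  151.9] [ 0.6 -0.9 -0.4] -0.0
[-0.07, 0.02, 8.09] [-0.001, -0.003, -0.001]
[-0.67, 0.02, 8.09] [-0.001, -0.003, -0.001]
[-1.38, -0.01, 8.09] [-0.001, -0.003, -0.019]
[-1.6, -0.06, 8.09] [-0.001, -0.003, -0.052]
```

>>> servo_tool(motion=[{"xyz":[0,0,4],"angular":[0,0,0],"jaw":-1},{"xyz":[0,0,7],"angular":[0,0,0],"jaw":-1},{"xyz":[0,0,8.1],"angular":[0,0,0],"jaw":-1},{"xyz":[-0.6,0,8.1],"angular":[0,0,0],"jaw":-1},{"xyz":[-1.0,0,8.1],"angular":[0,0,0],"jaw":-1},{"xyz":[-1.3,0,8.1],"angular":[0,0,-0.02],"jaw":-1},{"xyz":[-1.45,-0.02,8.1],"angular":[0,0,-0.03],"jaw":-1},{"xyz":[-1.6,-0.05,8.1],"angular":[0,0,-0.05],"jaw":-1},{"xyz":[-1.6,-0.05,8.1],"angular":[0,0,-0.05],"jaw":-1}])

```text
time: 15.75
tool_pos: [0.5154, -0.1493, 0.0532]
orientation: [-180.0, -0.1, 154.9]
force: [-0.5, -0.1, 0.5]
opening: 0.003
```

Run:
```python
from h import *
s=arm.sense(); a=np.radians(243.5); t=np.array([-np.sin(a),np.cos(a)])
print(s["tool_pos"],s["force"],(s["tool_pos"][:2]-[.515,-.1488])@t)
```

```text
[ 0.51535775 -0.14929897  0.0531796 ] [-0.51099236 -0.06413948  0.49494891] 0.0005427970461181037
```

>>> servo_tool(motion=[{"xyz":[-0.06,0,0],"angular":[0,0,0],"jaw":-1},{"xyz":[-0.12,0,0],"angular":[0,0,0],"jaw":-1},{"xyz":[-0.12,0,0],"angular":[0,0,0],"jaw":-1},{"xyz":[-0.12,0,0],"angular":[0,0,0],"jaw":-1}])

```text
time: 16.15
tool_pos: [0.5163, -0.1498, 0.0532]
orientation: [-180.0, -0.2, 154.9]
force: [-2.8, -0.6, 0.7]
opening: -0.0
```

>>> servo_tool(motion=[{"xyz":[0.5,0,0],"angular":[0,0,0],"jaw":-1},{"xyz":[1,0,-1],"angular":[0,0,0],"jaw":-1},{"xyz":[1.2,0,-4],"angular":[0,0,0],"jaw":-1},{"xyz":[1.2,0,-8],"angular":[0,0,0],"jaw":-1}])

```text
time: 16.55
tool_pos: [0.5044, -0.1441, 0.1336]
orientation: [-180.0, -0.3, 154.9]
force: [0.3, -0.5, 0.2]
opening: -0.001
```

>>> servo_tool(motion=[{"xyz":[25,31.4,-6.4],"angular":[0,0,0],"jaw":-1},{"xyz":[25,31.4,-6.4],"angular":[0,0,0],"jaw":-1},{"xyz":[25,31.4,-6.4],"angular":[0,0,0],"jaw":-1},{"xyz":[25,31.4,-6.4],"angular":[0,0,0],"jaw":-1},{"xyz":[25,31.4,-6.4],"angular":[0,0,0],"jaw":-1},{"xyz":[25,31.4,-6.4],"angular":[0,0,0],"jaw":-1},{"xyz":[25,31.4,-6.4],"angular":[0,0,0],"jaw":-1},{"xyz":[25,31.4,-6.4],"angular":[0,0,0],"jaw":-1},{"xyz":[25,31.4,-6.4],"angular":[0,0,0],"jaw":-1},{"xyz":[25,31.4,-6.4],"angular":[0,0,0],"jaw":-1}])

```text
time: 17.55
tool_pos: [0.4111, 0.2474, 0.1994]
orientation: [180.0, -0.3, 155.0]
force: [0.1, -0.5, 0.2]
opening: -0.001
```

```bash
cat > chk.py <<'E'
from pol import *
# both-camera check, one centre each (fixed) and edge at half level
def chk(tag):
    out=[]
    for n,c in(("top",[.562,-.097]),("side",[.5601,-.1029])):
        d=arm.get_image(n); np.savez(tag+n,**d); a=np.linspace(180,220,401)
        for nm,z,r in(("rib",.027,np.arange(.04,.089,.006)),("blk",.028,np.arange(.104,.122,.004))):
            I=polar(d,c,z,r,180,220,401).astype(float); o=[]
            for q,row in zip(r,I):
                w=row<(np.percentile(row,80)+row.min())/2; o.append((round(q*1000),a[w].min().round(1),a[w].max().round(1)))
            print(n,nm,*[tuple(map(float,x)) for x in o])
        w=rect(d,.495,-.115,.028,half=.0475,s=6000); C0=np.array(c)
        for th,col in((197.2,(0,0,255)),(198.3,(0,255,0)),(199.4,(255,0,0))) if n=="top" else ():
            pass
        out.append(w)
    cv2.imwrite(f"pics/{tag}.png",cv2.resize(np.hstack(out),(800,400)))
E
python3 -c "
from chk import *
chk('c5')"
```

```text
top rib (40.0, 194.0, 202.9) (46.0, 194.7, 202.7) (52.0, 194.8, 201.9) (58.0, 194.7, 201.9) (64.0, 195.4, 201.1) (70.0, 195.6, 201.0) (76.0, 196.1, 200.6) (82.0, 196.3, 200.7) (88.0, 196.9, 200.8)
top blk (104.0, 194.1, 201.4) (108.0, 194.3, 201.6) (112.0, 194.8, 201.5) (116.0, 194.5, 201.3) (120.0, 194.6, 201.0)
side rib (40.0, 189.8, 199.7) (46.0, 191.5, 200.1) (52.0, 192.0, 199.2) (58.0, 192.1, 199.4) (64.0, 193.2, 199.2) (70.0, 193.6, 199.2) (76.0, 194.4, 199.5) (82.0, 194.4, 198.9) (88.0, 193.8, 198.8)
side blk (104.0, 194.4, 204.5) (108.0, 194.7, 206.0) (112.0, 195.3, 206.8) (116.0, 194.8, 206.5) (120.0, 195.3, 206.5)
```

View pics/c5.png

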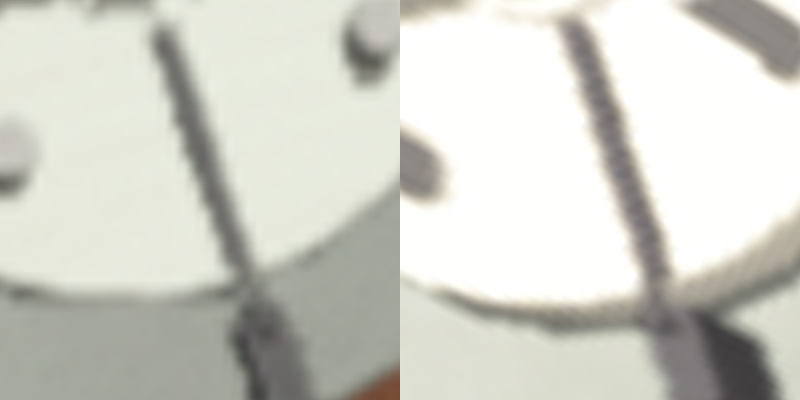

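Rib now lies in line with the needle: in the left panel it runs (163,30)→(245,275) into the needle at about (252,300), and in the right panel it likewise meets the block. Both cameras agree to about 0.5°. Now the plunger.

Run:
```python
from h import *
rows([(.560,-.0975,.15,150)])
```

```text
t 17.65 [0.4117 0.2455 0.1987] [-179.9   -0.3  154.9] [-0.9  0.2 -0.5] -0.0
[-28.01, -24.75, 4.76] [-0.001, -0.005, 0.085]
```

>>> servo_tool(motion=[{"xyz":[-28,-24.8,3.8],"angular":[0,-0.004,0],"jaw":-1},{"xyz":[-28,-24.8,3.8],"angular":[0,-0.004,0],"jaw":-1},{"xyz":[-28,-24.8,3.8],"angular":[0,-0.004,0],"jaw":-1},{"xyz":[-28,-24.8,3.8],"angular":[0,-0.004,0],"jaw":-1},{"xyz":[-28,-24.8,3.8],"angular":[0,-0.004,0],"jaw":-1},{"xyz":[-28,-24.8,3.8],"angular":[0,-0.004,0],"jaw":-1},{"xyz":[-28,-24.8,3.8],"angular":[0,-0.004,0],"jaw":-1},{"xyz":[-28,-24.8,3.8],"angular":[0,-0.004,0],"jaw":-1},{"xyz":[-28,-24.8,3.8],"angular":[0,-0.004,0],"jaw":-1},{"xyz":[-28,-24.8,3.8],"angular":[0,-0.004,0],"jaw":-1},{"xyz":[-28,-24.8,4.4],"angular":[0,-0.004,0],"jaw":-1},{"xyz":[-28,-24.8,4.4],"angular":[0,-0.004,0],"jaw":-1}])

```text
time: 18.85
tool_pos: [0.559, -0.0974, 0.1529]
orientation: [-179.9, -0.1, 154.9]
force: [0.7, -0.2, -0.2]
opening: 0.0
```

Run:
```python
from h import *
rows([(.560,-.0975,.115,155),(.560,-.0975,.111,155)])
d=arm.get_image("side"); im=d["image"][130:280,220:400]
cv2.imwrite("pics/p1.png",cv2.resize(im,None,fx=3.5,fy=3.5,interpolation=cv2.INTER_CUBIC))
```

```text
t 18.85 [ 0.559  -0.0974  0.1529] [-1.799e+02 -1.000e-01  1.549e+02] [ 0.7 -0.2 -0.2] 0.0
[-0.1, 0.04, 3.79] [-0.001, -0.002, -0.002]
[-0.1, 0.04, 4.19] [-0.001, -0.002, -0.002]
```

View pics/p1.png

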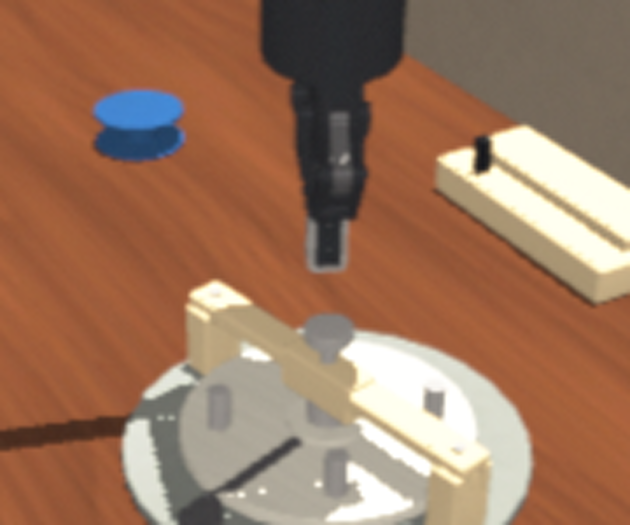

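The fingertips at (327,268) are right above the plunger head at (328,328). Descending to just above contact.

>>> servo_tool(motion=[{"xyz":[-0.1,0,1.5],"angular":[0,0,0],"jaw":-1},{"xyz":[-0.1,0,2.8],"angular":[0,0,0],"jaw":-1},{"xyz":[-0.1,0,3.5],"angular":[0,0,0],"jaw":-1},{"xyz":[-0.1,0,3.9],"angular":[0,0,0],"jaw":-1},{"xyz":[-0.1,0,3.9],"angular":[0,0,0],"jaw":-1}])

```text
time: 19.4
tool_pos: [0.5598, -0.0976, 0.1136]
orientation: [-179.9, -0.1, 154.9]
force: [0.2, 0.3, 0.3]
opening: 0.0
```

>>> servo_tool(motion=[{"xyz":[0,0,0.1],"angular":[0,0,0],"jaw":-1},{"xyz":[0,0,0.2],"angular":[0,0,0],"jaw":-1},{"xyz":[0,0,0.3],"angular":[0,0,0],"jaw":-1},{"xyz":[0,0,0.4],"angular":[0,0,0],"jaw":-1}])

```text
time: 19.8
tool_pos: [0.56, -0.0977, 0.1101]
orientation: [-179.9, -0.1, 154.9]
force: [-2.7, -0.4, 6.6]
opening: 0.0
```

>>> servo_tool(motion=[{"xyz":[0,0,0.15],"angular":[0,0,0],"jaw":-1},{"xyz":[0,0,0.3],"angular":[0,0,0],"jaw":-1},{"xyz":[0,0,0.4],"angular":[0,0,0],"jaw":-1},{"xyz":[0,0,0.4],"angular":[0,0,0],"jaw":-1}])

```text
time: 20.2
tool_pos: [0.5601, -0.0979, 0.1069]
orientation: [-179.9, -0.0, 154.9]
force: [-5.5, -0.5, 11.2]
opening: 0.002
```

>>> servo_tool(motion=[{"xyz":[0,0,0.1],"angular":[0,0,0],"jaw":-1},{"xyz":[0,0,0.2],"angular":[0,0,0],"jaw":-1},{"xyz":[0,0,0.3],"angular":[0,0,0],"jaw":-1},{"xyz":[0,0,0.3],"angular":[0,0,0],"jaw":-1}])

```text
time: 20.6
tool_pos: [0.5601, -0.098, 0.1046]
orientation: [-179.9, -0.0, 154.9]
force: [-5.0, 0.5, 9.3]
opening: -0.002
```

>>> servo_tool(motion=[{"xyz":[0,0,0.1],"angular":[0,0,0],"jaw":-1},{"xyz":[0,0,0.2],"angular":[0,0,0],"jaw":-1},{"xyz":[0,0,0.3],"angular":[0,0,0],"jaw":-1},{"xyz":[0,0,0.3],"angular":[0,0,0],"jaw":-1}])

```text
time: 21.0
tool_pos: [0.5601, -0.0981, 0.1021]
orientation: [-179.9, 0.0, 154.9]
force: [-4.9, -0.9, 7.4]
opening: 0.003
```

>>> servo_tool(motion=[{"xyz":[0,0,0.1],"angular":[0,0,0],"jaw":-1},{"xyz":[0,0,0.15],"angular":[0,0,0],"jaw":-1},{"xyz":[0,0,0.15],"angular":[0,0,0],"jaw":-1}])

```text
time: 21.3
tool_pos: [0.5601, -0.0981, 0.1011]
orientation: [-179.9, 0.0, 154.9]
force: [-3.3, 1.0, 5.6]
opening: 0.003
```

>>> servo_tool(motion=[{"xyz":[0,0,0.1],"angular":[0,0,0],"jaw":-1},{"xyz":[0,0,0.15],"angular":[0,0,0],"jaw":-1},{"xyz":[0,0,0.15],"angular":[0,0,0],"jaw":-1}])

```text
time: 21.6
tool_pos: [0.5601, -0.0981, 0.0999]
orientation: [-179.9, 0.0, 154.9]
force: [-2.9, 0.1, 4.9]
opening: -0.003
```

>>> servo_tool(motion=[{"xyz":[0,0,0.05],"angular":[0,0,0],"jaw":-1},{"xyz":[0,0,0.1],"angular":[0,0,0],"jaw":-1},{"xyz":[0,0,0.1],"angular":[0,0,0],"jaw":-1}])

```text
time: 21.9
tool_pos: [0.5601, -0.0981, 0.099]
orientation: [-179.9, 0.0, 154.9]
force: [-2.6, -0.6, 5.9]
opening: -0.002
```

>>> servo_tool(motion=[{"xyz":[0,0,0.05],"angular":[0,0,0],"jaw":-1},{"xyz":[0,0,0.08],"angular":[0,0,0],"jaw":-1},{"xyz":[0,0,0.08],"angular":[0,0,0],"jaw":-1}])

```text
time: 22.2
tool_pos: [0.5602, -0.0981, 0.0989]
orientation: [-179.9, 0.1, 154.9]
force: [-6.4, 2.1, 14.7]
opening: 0.001
```

>>> servo_tool(motion=[{"xyz":[0,0,0.03],"angular":[0,0,0],"jaw":-1},{"xyz":[0,0,0.05],"angular":[0,0,0],"jaw":-1},{"xyz":[0,0,0.05],"angular":[0,0,0],"jaw":-1}])

```text
time: 22.5
tool_pos: [0.5602, -0.0981, 0.099]
orientation: [-179.9, 0.1, 154.9]
force: [-4.5, 1.2, 12.4]
opening: 0.004
```

The hard stop is reached: z holds at 0.099 m and the force rises to 12–15 N. Letting the plunger up now.

>>> servo_tool(motion=[{"xyz":[0,0,-0.2],"angular":[0,0,0],"jaw":-1},{"xyz":[0,0,-0.5],"angular":[0,0,0],"jaw":-1},{"xyz":[0,0,-0.9],"angular":[0,0,0],"jaw":-1},{"xyz":[0,0,-1.3],"angular":[0,0,0],"jaw":-1},{"xyz":[0,0,-2.5],"angular":[0,0,0],"jaw":-1},{"xyz":[0,0,-5],"angular":[0,0,0],"jaw":-1},{"xyz":[0,0,-8],"angular":[0,0,0],"jaw":-1},{"xyz":[0,0,-10],"angular":[0,0,0],"jaw":-1},{"xyz":[0,0,-10],"angular":[0,0,0],"jaw":-1}])

```text
time: 23.4
tool_pos: [0.5611, -0.0983, 0.2025]
orientation: [-180.0, 0.4, 154.9]
force: [0.6, -0.3, 0.6]
opening: 0.005
```

>>> servo_tool(motion=[{"xyz":[28,24.8,0],"angular":[0,0,0],"jaw":-1},{"xyz":[28,24.8,0],"angular":[0,0,0],"jaw":-1},{"xyz":[28,24.8,0],"angular":[0,0,0],"jaw":-1},{"xyz":[28,24.8,0],"angular":[0,0,0],"jaw":-1},{"xyz":[28,24.8,0],"angular":[0,0,0],"jaw":-1},{"xyz":[28,24.8,0],"angular":[0,0,0],"jaw":-1},{"xyz":[28,24.8,0],"angular":[0,0,0],"jaw":-1},{"xyz":[28,24.8,0],"angular":[0,0,0],"jaw":-1},{"xyz":[28,24.8,0],"angular":[0,0,0],"jaw":-1},{"xyz":[28,24.8,0],"angular":[0,0,0],"jaw":-1}])

```text
time: 24.4
tool_pos: [0.4125, 0.2452, 0.2002]
orientation: [-179.9, 0.3, 155.0]
force: [-0.0, -0.5, 0.0]
opening: 0.003
```

Run:
```python
from chk import *
chk("c6")
a=np.load("c6top.npz"); d=np.load("c5top.npz")
df=cv2.absdiff(a["image"],d["image"]).max(2); ys,xs=np.where(df>40); print("changed px near unit:",((abs(xs-300)<60)&(abs(ys-208)<60)).sum(), "total",len(xs))
im=a["image"]; s=np.load("c6side.npz")["image"]
cv2.imwrite("pics/f.png",np.hstack([cv2.resize(im[60:330],(560,270)) [:,80:480],s[120:390,160:560]]))
```

```text
top rib (40.0, 194.0, 203.1) (46.0, 194.7, 202.7) (52.0, 194.8, 202.0) (58.0, 194.7, 201.9) (64.0, 195.4, 201.1) (70.0, 195.6, 200.9) (76.0, 196.1, 200.6) (82.0, 196.3, 200.6) (88.0, 196.8, 200.8)
top blk (104.0, 194.0, 201.4) (108.0, 194.3, 201.6) (112.0, 194.9, 201.7) (116.0, 194.5, 201.4) (120.0, 194.6, 200.8)
side rib (40.0, 189.8, 199.7) (46.0, 191.5, 200.1) (52.0, 191.9, 199.3) (58.0, 192.2, 199.4) (64.0, 193.3, 199.2) (70.0, 193.6, 199.2) (76.0, 194.4, 199.5) (82.0, 194.4, 198.9) (88.0, 193.8, 198.8)
side blk (104.0, 194.4, 204.5) (108.0, 194.7, 206.0) (112.0, 195.3, 206.9) (116.0, 194.8, 206.5) (120.0, 195.3, 206.5)
changed px near unit: 0 total 594
```

View pics/f.png

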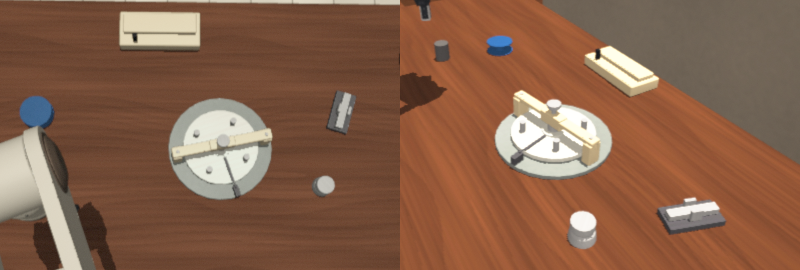

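Rib at the pointer (left panel, about (232,180)), plunger back up, bystanders untouched, and no pixels changed around the unit since before the press.

```bash
python3 -c "
from rig import arm
print(arm.close_job())"
```

```text
the job is handed in; nothing more can be done
None
```

The job is done and handed in at about 24.5 s, with the arm clear of everything.

**Wheel:** I turned it about 163° anticlockwise by pushing two studs in turn, then nudged the second one twice to fine-tune. The rib now points at the pointer. The top view puts them within about 0.2°, and the side view suggests the rib may be up to about 0.5° short. The two views disagreed by about 0.5° earlier as well, which is roughly the pixel limit.

**Plunger:** I pressed it only after the rib was in place.
- **Snap:** the highest push I read was 11 N, about 4 mm down. It then eased to about 5 N.
- **Bottom:** the tool stopped at z = 0.099 m, matching the 12 mm travel, and the push never read above 15 N. I recorded force only at the end of each small step, so the true peaks could be slightly higher.
- **Return:** I released it, and the final pictures show it back up.

**Final checks:** no pixels around the punch changed between the top views before and after the press. The spool, roller, loupe and gauge bar look to be where they were, judging by eye.

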